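Set the tube-box camera to its height mark and lock the cam lever

ROBOT

A 6-joint arm with a two-finger parallel gripper is mounted at the origin on the work surface. World frame = base frame: x ahead of the robot, y to its left, z up, the work surface at z = 0. Lengths are in m, angles in rad, forces in N, time in s.
With the tool pointing down it reaches from about 0.425 to 1.125 m from the base axis. Payload 14.9 kg.
Tool frame: the origin (TCP) lies on the centre line of the jaws, within the pads' length; the fingertips stand 25 mm ahead of it and the grasp point (between the pads) lies 6 mm ahead of it; x points along the fingers, y is the direction in which the jaws open and shut, and the axes are right-handed (so a half turn about x gives the same grasp; the last joint's range is limited). The gripper opens to 91 mm and grips with 3 to 60 N. Pads are 32 mm wide; open, the fingers measure 118 mm over their backs; the gripper's body (76 mm by 178 mm) begins 60 mm behind the grasp point.
Start: joints at [-1.155, 0.379, 1.734, -0, 1.028, -0.033], TCP at [0.304, -0.631, 0.239] pointing down, gripper open.
Joint ranges: [-2.77, 2.77], [-0.74, 2.19], [0, 2.66], [-1.06, 4.2], [0.31, 2.87], [-3.08, 3.08]. Speed limits (rad/s): [1.89, 1.89, 2.39, 3.14, 3.14, 3.14].

INTERFACE

Orientations are given as [roll, pitch, yaw] about the fixed x, y, z axes, in that order (R = Rz(yaw) Ry(pitch) Rx(roll)).
In Python, from bench import get_state, capture, sign_off, look_for, tip_of gives the robot as it stands.
- The arm moves only by the shell command python3 -m inch 'ROWS' [FORCE]. ROWS is JSON, a list of rows, each a list of 5 numbers: the finger opening in mm, from 0 to 91.2, then the shift along the tool's x, y, z in mm, then the turn about the tool's x in rad. A call has exactly 10 rows; each row is the pose to reach, as a shift and turn from the pose commanded when the call began, along the tool's axes at that moment; what a row does not reach only later rows make up. A row lasts 1/12 s, in which the tool goes at most 41.7 mm and 7.16 degrees, less where a joint would pass 70% of its speed; a pose out of reach is approached as far as the arm can. A call with a gripper value outside its range is refused whole. The fingers move at their own pace and stop on an object; FORCE is the grip in N (left out, the last holds). Time passes only in rows, so rows that repeat a pose let the fingers close, or fill a call up. It gives the time, the measured TCP pose, the force and the opening at its end, in the units of the state.
- get_state(): the state, without advancing time (a new reading comes with each control period).
- capture(name): name is "scene" or "top" or "wrist"; returns a dict with "frame" (480x640x3 uint8, red, green, blue), "z_map" (480x640 float32, m along the optical axis (not along the pixel's ray), 0 where there is no reading), "intrinsics" (3x3 intrinsics, pixels), "D" ([k1, k2, p1, p2, k3] as OpenCV has them; the pictures are not rectified), "pose" (4x4, takes a point from camera to world coordinates); the wrist camera has in their place "hand_eye" (4x4, takes a point from camera to tool coordinates, whose origin is the TCP and whose axes are the tool frame's). Camera axes: x right, y down, z forward; pixel columns grow to the right and rows downward; lengths in m; the calibration is good to about 2 mm. A picture is of the moment at which its call begins: read the wrist's pose just before it.
- sign_off(): hands the job in, once; it reports no verdict.
Trained networks look in a picture, given as the dict that the camera call returned (one of the last four; its "shot" number tells which), for a name from the list of things; names that differ only in an ending like _2 or _b are one class to them, and where a whole thing is asked for, a point or a joint stands for the part that bears it (a point fixed in the world has none). Each returns a list of dicts, best first, with "confidence" (0 to 1); they miss things now and then, are a little off and sometimes report something else, mostly with a low value. They report only what shows in the picture. A call takes as long as a camera call.
- look_for(picture, query): "bbox" ([left, top, width, height] in pixels, round what is visible of it).
- tip_of(picture, query): "uv" ([column, row] in pixels: a listed point, or the origin of a listed thing).
The state is a dict: "time": time; "qpos": joint angles; "qd": joint speeds; "effort": joint torques, N m; "eef_pos": TCP position; "ee_rot": TCP orientation; "ft_force": force on the tool from outside, world axes, zero at the start; "wrist_torque": the same for the moment, N m; "finger_gap": finger opening in m.
Only numpy, scipy, OpenCV 4.12 (cv2) and the standard library are available. Lean on these libraries where they do the work, as an engineer would, in place of code of your own. Each camera call takes 0.05 s, during which the arm holds its last target.

TASK

The camera of the tube-box imaging stand is parked low on its column. Grip the stand's sliding leg by its grey bar and blue cam lever together and raise it, lever still open and without letting the camera drop, until the white rim on top of its black sleeve is half-way up the red tape band on the column; only there squeeze the lever fully closed against the bar. Leave everything else on the bench where it is, and finish while holding: still gripping the leg by bar and closed lever, at the mark.

Things in the scene. Friction and masses are not known exactly. Their poses are not given: they have to be found in the camera images.
- stand: Imaging stand, fixed: dark base board 240 x 300 x 19 mm (x -120 to +120, y -60 to +240 mm), upright steel column 16 mm thick, top 351 mm above the bench. Origin: on the column's axis at bench height; z up, x away from the robot side (the grip bar sticks out to -x), y along the camera arm. A rest collar, its top 95 mm above the bench, carries the parked leg.
- carriage (a joint): Height of the sliding leg above its parked place, m: 0 parked, 0.16 at most, straight up. The leg: black sleeve 34 mm thick, 60 mm tall on the column, camera on an arm to +y, grip bar to -x; keyed, it cannot turn. 0.3 to 0.45 kg; it sinks if let go with the lever open; lifting takes 3 to 5 N.
- rim (a point): On the column's axis, level with the top edge of the white rim of the leg's sleeve. Axes as the stand's.
- band (a point): Centre (half-way up, on the column's axis) of the red tape band round the column, 12 mm tall: the height mark; the rim is to come level with this point. Axes as the stand's. The tape is flush: the sleeve slides over it.
- grip (a point): Place to hold on the leg's fixed grip bar, centred in its width and height: grey ribbed bar 14 mm wide (y), 26 mm tall (z), reaching to 110 mm from the column's axis. This point is 83 mm to -x of the axis, 30 mm below the rim, 125 mm above the bench when parked. Axes as the stand's. Free above and below; column and camera arm stay 60 mm or more away.
- lever (a joint): Angle of the blue cam lever, rad: 0 closed (parallel to the bar, 4 mm beside its -y face), 0.36 to 0.44 open at the start, 0.46 at most; swings level and opens to -y. Stiff: it stays where left and yields to about 13 N at the hand's place, so a grip of 6 to 10 N carries the leg without closing it. Below 0.25 rad its cam bites on the column and clamps the leg; closing fully takes 18 to 20 N.
- lever_pivot (a point): Upright pivot of the lever on the leg, 21 mm to -x and 15 mm to -y of the column's axis, at the bar's mid height. Axes as the stand's. Only the lever moves, the bar does not: to close it, the hand must follow towards the bar (+y) by half of what the jaws close.
- lever_pad (a point): Centre of the lever's arm at the place to push, 62 mm from its pivot; arm 8 mm thick, 24 mm tall, 88 mm long from the pivot, level with the bar. x along the arm to the pivot, y across it (towards the bar when closed), z up. Closed, it lies 15 mm to -y of grip, bar and lever 26 mm wide over all; at the start about 52 to 58 mm.
- box_a: Bystander: open white tube box 132 x 132 x 57 mm full of capped vials, on the stand's board under the camera. Origin: centre of its underside.
- box_b: Bystander: open white tube box 132 x 132 x 57 mm on the bench. Origin: centre of its underside.
- box_c: Bystander: closed white tube box 134 x 134 x 64 mm with a frosted gridded lid. Origin: centre of its underside.
- tip_box: Bystander: box of pipette tips 122 x 84 x 80 mm, black with a light blue lid. Origin: centre of its underside.
- marker: Bystander: lying marker pen 115 x 14 x 14 mm, black with a red cap. Origin: centre of its underside.
- ethanol: Bystander: white bottle, 68 mm across, 170 mm tall, red cap. Origin: centre of its underside.
- vial_rack: Bystander: orange rack 60 x 125 mm with ten vials, 52 mm tall. Origin: centre of its underside.

How it is judged:
By the outcome, as a careful person would: the job done as asked, in the order asked, and still so for the second after the job is handed in, while the arm keeps its last pose, push and grip.
It also fails if it takes over 32 s, if anything falls off the work surface, if the arm or the gripper's body presses on something with over 40 N, if the wrist force passes 120 N, or if a joint passes its speed limit or range.

## Working session

There is one attempt and no reset: what is moved stays moved. The work goes in short steps, Python scripts to look and compute and a shell command to move; the robot and the scene stay as the last step left them, time stands still between calls to the robot, and variables do not carry over. Pictures are saved under pics/ and viewed, and the job is handed in when it is done.

```bash
ls; mkdir -p pics
cat > h.py <<'E'
import numpy as np, cv2
from bench import *
from scipy.spatial.transform import Rotation as R
def pose(c,st=None):
    if 'pose' in c: return np.array(c['pose'])
    st=st or get_state(); T=np.eye(4); T[:3,:3]=R.from_euler('xyz',st['ee_rot']).as_matrix(); T[:3,3]=st['eef_pos']
    return T@np.array(c['hand_eye'])
def ray(c,uv,T):
    p=cv2.undistortPoints(np.array([[uv]],float),np.array(c['intrinsics']),np.array(c['D'])).ravel()
    d=np.array([p[0],p[1],1.0]); return T[:3,3],T[:3,:3]@d
def at(c,uv,T,z):
    o,d=ray(c,uv,T); return o+d*z
def proj(c,P,T):
    Ti=np.linalg.inv(T); r=cv2.Rodrigues(Ti[:3,:3])[0]
    return cv2.projectPoints(np.array(P,float).reshape(-1,3),r,Ti[:3,3],np.array(c['intrinsics']),np.array(c['D']))[0].reshape(-1,2)
def save(c,n): cv2.imwrite('pics/'+n,cv2.cvtColor(c['frame'],cv2.COLOR_RGB2BGR))
E
python3 - <<'E'
from h import *
s=get_state(); print(s['time'],s['eef_pos'],s['ee_rot'],s['ft_force'],s['finger_gap'])
for n in ['scene','top']:
    c=capture(n); save(c,n+'0.png'); T=pose(c)
    print(n,T.round(3).tolist())
    for q in ['stand','rim','band','grip','lever_pivot','lever_pad']:
        for r in tip_of(c,q)[:1]:
            u,v=r['uv']; z=c['z_map'][int(v),int(u)]
            print(q,r['confidence'],np.round([u,v],1),at(c,(u,v),T,z).round(4))
E
```

```text
pics
0.0 [ 0.30355829 -0.63035213  0.23828466] [-1.59571398  1.56972335  1.99466916] [-0.30289814 -0.46951032  0.36602826] 0.09144012914265193
scene [[0.829, 0.407, -0.383, 1.081], [0.559, -0.622, 0.548, -0.758], [-0.015, -0.668, -0.744, 1.23], [0.0, 0.0, 0.0, 1.0]]
stand 0.8 [319.  297.6] [ 0.6028 -0.0495  0.0371]
rim 0.89 [318.4 261.7] [ 0.5918 -0.0343  0.1694]
grip 0.83 [284.7 259.7] [ 0.4909 -0.0478  0.1244]
lever_pivot 0.88 [308.2 270.7] [ 0.5716 -0.0526  0.1374]
lever_pad 0.46 [282.  266.2] [ 0.5057 -0.079   0.1387]
top [[0.027, -0.991, 0.132, 0.345], [-1.0, -0.026, 0.012, -0.016], [-0.009, -0.132, -0.991, 1.693], [0.0, 0.0, 0.0, 1.0]]
stand 0.76 [324.7 234.1] [ 0.5671 -0.0273  0.1572]
rim 0.56 [326.1 230. ] [ 0.5744 -0.0312  0.2   ]
grip 0.78 [326.9 256.7] [ 0.4944 -0.0366  0.1357]
lever_pivot 0.98 [331.1 236.3] [ 0.5622 -0.0489  0.1443]
lever_pad 0.57 [330.6 233.8] [ 0.5691 -0.0468  0.1542]
```

View pics/scene0.png

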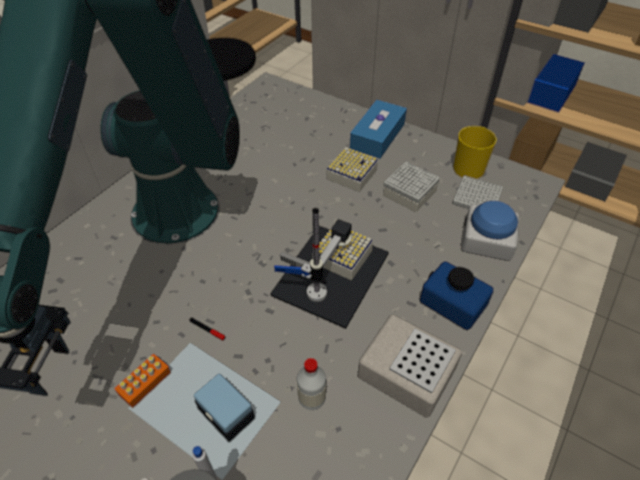

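View pics/top0.png

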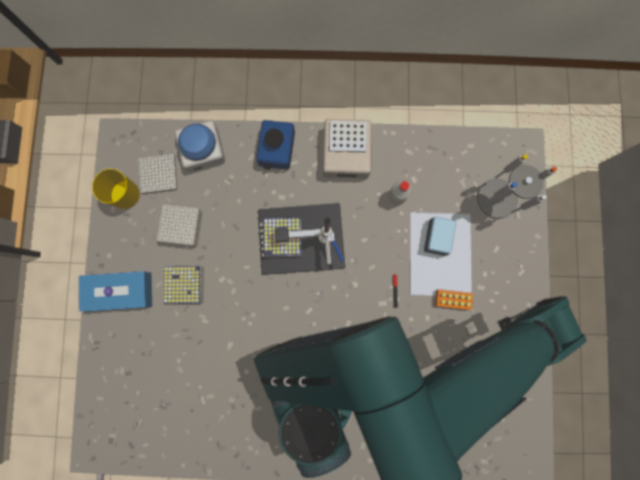

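Run:
```python
from h import *
s=get_state(); M=R.from_euler('xyz',s['ee_rot']).as_matrix(); print(M.round(3))
d=np.array([0.45,-0.07,0.33])-s['eef_pos']; print('shift mm',(M.T@d*1000).round(1))
print(np.degrees(np.arctan2(M[1,1],M[0,1])), s['qpos'])
c=capture('top'); save(c,'t1.png'); T=pose(c)
a=cv2.cvtColor(c['frame'],cv2.COLOR_RGB2BGR)[190:290,240:370]
cv2.imwrite('pics/tcrop.png',cv2.resize(a,None,fx=6,fy=6,interpolation=cv2.INTER_CUBIC)[:600,:780])
c=capture('scene')
a=cv2.cvtColor(c['frame'],cv2.COLOR_RGB2BGR)[200:310,250:400]
cv2.imwrite('pics/scrop.png',cv2.resize(a,None,fx=5,fy=5,interpolation=cv2.INTER_CUBIC))
```

```text
[[ 0.     0.434 -0.901]
 [-0.    -0.901 -0.434]
 [-1.     0.     0.   ]]
shift mm [ -91.1 -441.7 -375.1]
-64.2863350759479 [-1.15529603e+00  3.78862593e-01  1.73421414e+00 -7.60745625e-06
  1.02848770e+00 -3.32838964e-02]
```

View pics/tcrop.png

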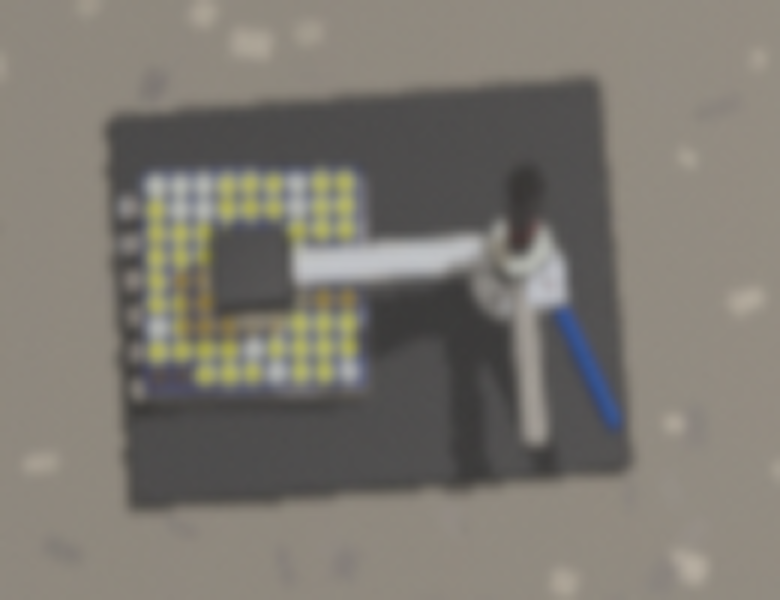

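View pics/scrop.png

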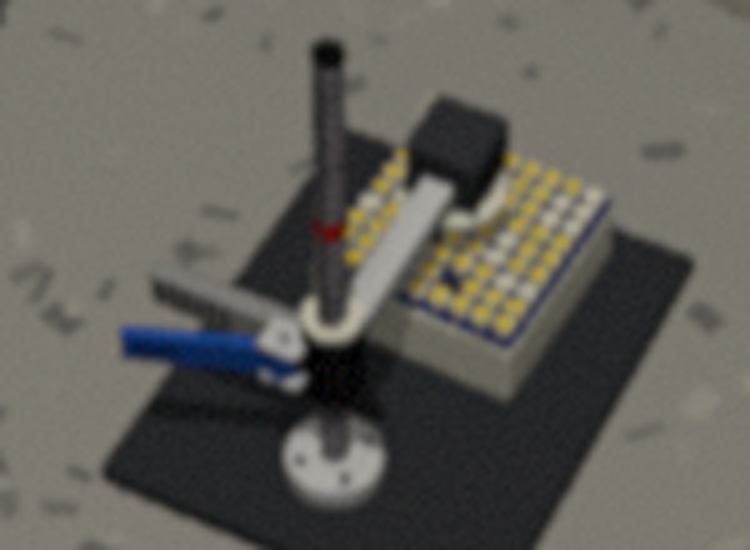

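```bash
python3 -m inch '[[91,-10,-22,-18,0.02],[91,-25,-50,-42,0.05],[91,-40,-80,-68,0.1],[91,-55,-110,-94,0.15],[91,-70,-140,-120,0.2],[91,-80,-170,-146,0.25],[91,-85,-200,-172,0.3],[91,-91,-228,-196,0.35],[91,-91,-250,-214,0.38],[91,-91,-260,-222,0.38]]' 8
```

```text
time: 1.63
eef_pos: [0.3914, -0.2975, 0.3305]
ee_rot: [2.718, 1.57, -0.355]
ft_force: [0.1, -1.1, 0.6]
finger_gap: 0.0912
```

Run:
```python
from h import *
s=get_state(); M=R.from_euler('xyz',s['ee_rot']).as_matrix(); print(M.round(3))
d=np.array([0.45,-0.06,0.33])-s['eef_pos']; print('shift mm',(M.T@d*1000).round(1))
c=capture('wrist'); print(np.array(c['hand_eye']).round(3))
```

```text
[[ 0.001  0.069 -0.998]
 [-0.    -0.998 -0.069]
 [-1.     0.    -0.001]]
shift mm [   0.4 -232.9  -74.8]
[[ 0.001 -0.273  0.962 -0.146]
 [ 1.     0.001 -0.     0.   ]
 [-0.001  0.962  0.273 -0.078]
 [ 0.     0.     0.     1.   ]]
```

```bash
python3 -m inch '[[91,0,-15,-5,-0.10],[91,0,-40,-13,-0.22],[91,0,-68,-22,-0.34],[91,0,-96,-31,-0.46],[91,0,-124,-40,-0.58],[91,0,-152,-49,-0.70],[91,0,-180,-58,-0.82],[91,0,-205,-66,-0.94],[91,0,-224,-72,-1.06],[91,0,-233,-75,-1.18]]' 8
python3 -m inch '[[91,0,0,0,-0.12],[91,0,0,0,-0.24],[91,0,0,0,-0.36],[91,0,0,0,-0.48],[91,0,0,0,-0.60],[91,0,0,0,-0.72],[91,0,0,0,-0.84],[91,0,0,0,-0.96],[91,0,0,0,-1.08],[91,0,0,0,-1.20]]' 8
python3 -m inch '[[91,0,0,0,-0.12],[91,0,0,0,-0.24],[91,0,0,0,-0.36],[91,0,0,0,-0.48],[91,0,0,0,-0.60],[91,0,0,0,-0.70],[91,0,0,0,-0.76],[91,0,0,0,-0.76],[91,0,0,0,-0.76],[91,0,0,0,-0.76]]' 8
python3 - <<'E'
from h import *
s=get_state(); M=R.from_euler('xyz',s['ee_rot']).as_matrix(); print(M.round(3),s['qpos'].round(3) ,s['eef_pos'])
for n in ['wrist','scene','top']:
    c=capture(n); save(c,n+'2.png'); T=pose(c,s)
    for q in ['rim','band','grip','lever_pivot','lever_pad']:
        for r in tip_of(c,q)[:1]:
            u,v=r['uv']; z=c['z_map'][int(v),int(u)]
            print(n,q,r['confidence'],np.round([u,v],1),at(c,(u,v),T,z).round(4))
E
```

```text
time: 2.52
eef_pos: [0.4504, -0.0615, 0.3299]
ee_rot: [3.037, 1.571, 1.152]
ft_force: [-0.1, 0.5, 0.3]
finger_gap: 0.0911
time: 3.35
eef_pos: [0.4501, -0.0635, 0.3298]
ee_rot: [-1.574, 1.571, -2.261]
ft_force: [0.1, -0.6, 0.2]
finger_gap: 0.0911
time: 4.18
eef_pos: [0.4499, -0.063, 0.3299]
ee_rot: [-3.035, 1.571, -2.97]
ft_force: [0.4, -0.8, -0.3]
finger_gap: 0.0909
[[-0.    -0.065  0.998]
 [-0.     0.998  0.065]
 [-1.    -0.    -0.   ]] [-0.19  -0.142  2.143 -0.     1.14  -1.826] [ 0.44989871 -0.06297028  0.32987303]
wrist rim 0.66 [342.  360.9] [ 0.4211 -0.06    0.4019]
wrist grip 0.65 [340.3 263.3] [ 0.4918 -0.0409  0.1381]
wrist lever_pivot 0.73 [327.7 325.3] [ 0.5542 -0.0478  0.1392]
wrist lever_pad 0.89 [298.7 270.8] [ 0.5015 -0.078   0.1379]
scene rim 0.76 [318.4 264.7] [ 0.5924 -0.0353  0.1585]
scene grip 0.92 [287.4 261.3] [ 0.4993 -0.0471  0.1224]
scene lever_pivot 0.75 [307.4 272.2] [ 0.5696 -0.0537  0.1309]
scene lever_pad 0.81 [282.  268.8] [ 0.5056 -0.0799  0.1286]
top rim 0.71 [328.1 229.1] [ 0.5747 -0.0373  0.2178]
top lever_pivot 0.93 [331.5 237.6] [ 0.5582 -0.0504  0.1412]
```

View pics/wrist2.png

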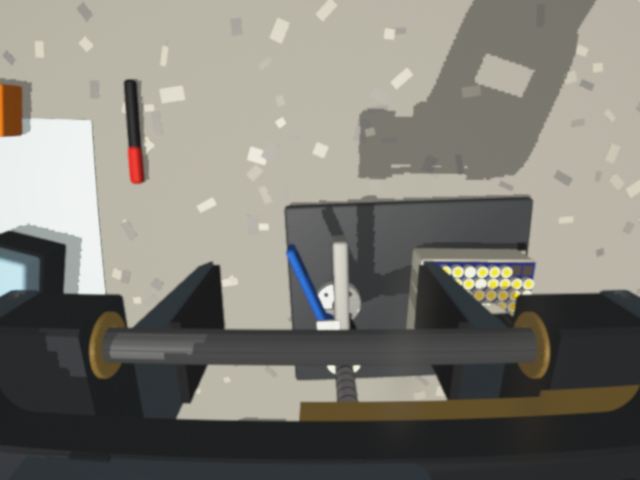

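View pics/scene2.png

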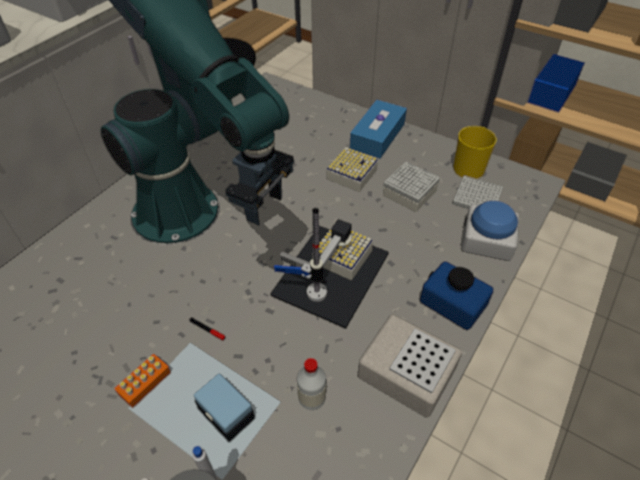

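Run:
```python
from h import *
s=get_state(); c=capture('wrist'); T=pose(c,s)
vv,uu=np.mgrid[235:328,275:375]
p=np.stack([uu.ravel(),vv.ravel()],1).astype(float)
n=cv2.undistortPoints(p[:,None],np.array(c['intrinsics']),np.array(c['D']))[:,0]
z=c['z_map'][235:328,275:375].ravel()
P=(T[:3,:3]@(np.c_[n,np.ones(len(n))]*z[:,None]).T).T+T[:3,3]
col=c['frame'][235:328,275:375].reshape(-1,3).astype(int)
ok=(z>0)&(P[:,2]>.131)&(P[:,2]<.146)
blue=ok&(col[:,2]>col[:,0]+40)
grey=ok&(abs(col[:,2]-col[:,0])<40)&(col.sum(1)>250)
for nm,m in [('blue',blue),('grey',grey)]:
    Q=P[m]; print(nm,m.sum(),Q[:,2].mean(),Q.min(0).round(4),Q.max(0).round(4))
    for x in np.arange(.465,.57,.01):
        k=abs(Q[:,0]-x)<.005
        if k.sum()>3: print(round(x,3),k.sum(),Q[k,1].min().round(4),Q[k,1].max().round(4),Q[k,1].mean().round(4))
```

```text
blue 711 0.13609686166041307 [ 0.4819 -0.0901  0.131 ] [ 0.5512 -0.05    0.1388]
0.485 89 -0.0901 -0.08 -0.0855
0.495 109 -0.0879 -0.0756 -0.0814
0.505 107 -0.0839 -0.0704 -0.0764
0.515 106 -0.0777 -0.0652 -0.0714
0.525 103 -0.0735 -0.0599 -0.0661
0.535 99 -0.0673 -0.0554 -0.0611
0.545 95 -0.0629 -0.05 -0.0561
grey 1475 0.1377540711410569 [ 0.4711 -0.0584  0.1315] [ 0.5564 -0.0283  0.1414]
0.475 174 -0.0491 -0.0352 -0.0423
0.485 167 -0.0487 -0.0344 -0.0417
0.495 163 -0.0479 -0.0335 -0.0405
0.505 156 -0.0469 -0.0316 -0.0395
0.515 157 -0.0455 -0.0306 -0.0384
0.525 153 -0.0445 -0.0298 -0.0371
0.535 143 -0.0428 -0.0289 -0.0361
0.545 180 -0.0538 -0.0283 -0.0372
0.555 182 -0.0584 -0.0284 -0.0442
```

```bash
python3 -m inch '[[91,5,0,4,-0.01],[91,16,0,12,-0.02],[91,32,0,20,-0.03],[91,50,0,28,-0.038],[91,68,0,36,-0.038],[91,86,-1,43,-0.038],[91,104,-1,48,-0.038],[91,120,-1,50,-0.038],[91,130,-1,50,-0.038],[91,135,-1,50,-0.038]]' 8
python3 - <<'E'
from h import *
s=get_state(); M=R.from_euler('xyz',s['ee_rot']).as_matrix(); print(M.round(3),s['eef_pos'])
c=capture('wrist'); save(c,'w3.png'); T=pose(c,s)
for q in ['grip','lever_pad']:
        for r in tip_of(c,q)[:1]:
            u,v=r['uv']; z=c['z_map'][int(v),int(u)]
            print(q,r['confidence'],np.round([u,v],1),at(c,(u,v),T,z).round(4))
n0=(170,260); 
vv,uu=np.mgrid[100:420,180:460]
p=np.stack([uu.ravel(),vv.ravel()],1).astype(float)
n=cv2.undistortPoints(p[:,None],np.array(c['intrinsics']),np.array(c['D']))[:,0]
z=c['z_map'][100:420,180:460].ravel()
P=(T[:3,:3]@(np.c_[n,np.ones(len(n))]*z[:,None]).T).T+T[:3,3]
col=c['frame'][100:420,180:460].reshape(-1,3).astype(int)
ok=(z>0)&(P[:,2]>.131)&(P[:,2]<.146)
blue=ok&(col[:,2]>col[:,0]+40)
grey=ok&(abs(col[:,2]-col[:,0])<40)&(col.sum(1)>250)
for nm,m in [('blue',blue),('grey',grey)]:
    Q=P[m]; print(nm,m.sum(),Q[:,2].mean(),Q.min(0).round(4),Q.max(0).round(4))
    for x in np.arange(.475,.56,.01):
        k=abs(Q[:,0]-x)<.002
        if k.sum()>3: print(round(x,3),k.sum(),Q[k,1].min().round(4),Q[k,1].max().round(4),Q[k,1].mean().round(4))
E
```

```text
time: 5.97
eef_pos: [0.4991, -0.06, 0.1933]
ee_rot: [2.871, 1.569, 2.977]
ft_force: [-0.7, -1.2, 0.3]
finger_gap: 0.091
[[-0.002 -0.105  0.994]
 [ 0.     0.994  0.105]
 [-1.     0.001 -0.002]] [ 0.49911675 -0.06001557  0.1932827 ]
grip 0.8 [353.8 267.1] [ 0.4936 -0.0418  0.1386]
lever_pad 0.94 [287.2 271.7] [ 0.5008 -0.0773  0.1367]
blue 1531 0.13605575107655052 [ 0.4822 -0.0903  0.131 ] [ 0.5359 -0.0573  0.1391]
0.485 124 -0.0903 -0.0821 -0.0863
0.495 124 -0.0875 -0.0769 -0.0814
0.505 125 -0.0824 -0.0717 -0.0766
0.515 118 -0.077 -0.0672 -0.0716
0.525 106 -0.0723 -0.0617 -0.0664
0.535 51 -0.0674 -0.0573 -0.062
grey 5035 0.1373754504783841 [ 0.4708 -0.091   0.131 ] [0.5793 0.027  0.145 ]
0.475 206 -0.0498 -0.0355 -0.0431
0.485 195 -0.091 -0.0341 -0.0431
0.495 182 -0.0881 -0.034 -0.0419
0.505 174 -0.0468 -0.0328 -0.0402
0.515 159 -0.0457 -0.0321 -0.0391
0.525 158 -0.0444 -0.0306 -0.0377
0.535 4 -0.0436 -0.043 -0.0433
0.555 151 -0.058 -0.0275 -0.0408
```

View pics/w3.png

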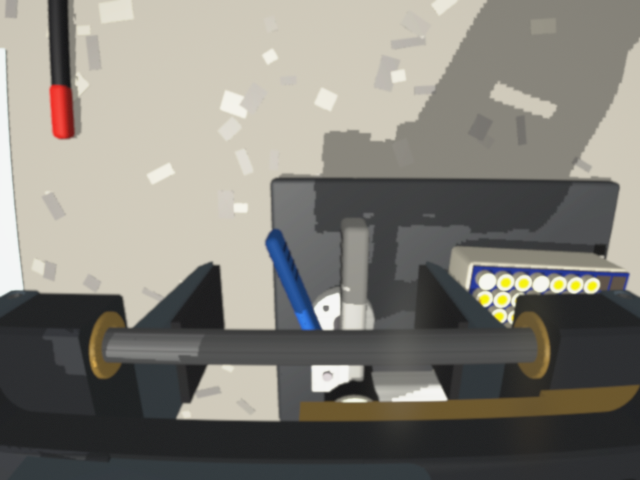

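```bash
python3 -m inch '[[91,5,-1,0,0],[91,15,-1,0,0],[91,27,-1,0,0],[91,39,-1,0,0],[91,50,-1,0,0],[91,58,-1,0,0],[91,62,-1,0,0],[91,62,-1,0,0],[75,62,-1,0,0],[70,62,-1,0,0]]' 8
python3 - <<'E'
from h import *
s=get_state(); print(s['eef_pos'],s['ft_force'],s['finger_gap'])
c=capture('wrist'); save(c,'w4.png')
E
```

```text
time: 6.95
eef_pos: [0.5001, -0.0612, 0.1333]
ee_rot: [-0.227, 1.57, -0.122]
ft_force: [0.4, 1.3, -0.2]
finger_gap: 0.0806
[ 0.50009559 -0.06119595  0.13329324] [ 0.38746654  1.27896993 -0.24011727] 0.08056474374311405
```

View pics/w4.png

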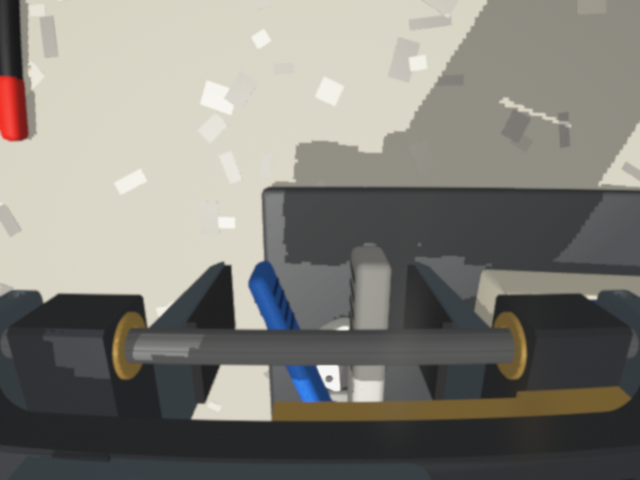

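```bash
python3 -m inch '[[74,2,0,0,0],[69,2,0,0,0],[65,2,0,0,0],[62,2,0,0,0],[60,2,0,0,0],[58,2,0,0,0],[56,2,0,0,0],[54,2,0,0,0],[52,2,0,0,0],[50,2,0,0,0]]' 8
python3 - <<'E'
from h import *
s=get_state(); print(s['eef_pos'],s['ft_force'],s['finger_gap'])
E
```

```text
time: 7.83
eef_pos: [0.4998, -0.0612, 0.131]
ee_rot: [-1.11, 1.571, -1.005]
ft_force: [-0.0, -2.7, 1.7]
finger_gap: 0.0555
[ 0.49982741 -0.06124431  0.13098405] [-0.04440858 -2.74309846  1.68612807] 0.05549613652711392
```

```bash
python3 -m inch '[[46,0,0,0,0],[42,0,0,0,0],[40,0,0,0,0],[40,0,0,0,0],[40,0,0,0,0],[40,0,0,0,0],[40,0,0,0,0],[40,0,0,0,0],[40,0,0,0,0],[40,0,0,0,0]]' 8
python3 - <<'E'
from h import *
s=get_state(); M=R.from_euler('xyz',s['ee_rot']).as_matrix(); print(M.round(3),s['eef_pos'],s['ft_force'],s['finger_gap'])
c=capture('wrist'); save(c,'w5.png')
E
```

```text
time: 8.67
eef_pos: [0.4998, -0.0612, 0.131]
ee_rot: [-1.323, 1.571, -1.217]
ft_force: [0.5, -4.6, 0.9]
finger_gap: 0.0556
[[ 0.    -0.105  0.994]
 [-0.     0.994  0.105]
 [-1.    -0.     0.   ]] [ 0.49982094 -0.06121601  0.13096862] [ 0.47913376 -4.63114253  0.8601677 ] 0.0555867332441095
```

View pics/w5.png

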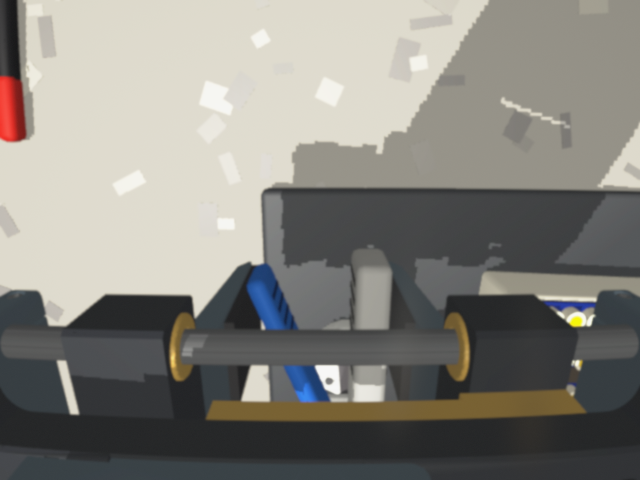

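```bash
python3 -m inch '[[40,0,-0.3,0,0],[40,0,-0.6,0,0],[40,0,-1,0,0],[40,0,-1,0,0],[40,0,-1,0,0],[40,0,-1,0,0],[40,0,-1,0,0],[40,0,-1,0,0],[40,0,-1,0,0],[40,0,-1,0,0]]' 8
python3 - <<'E'
from h import *
for i in range(4):
    s=get_state(); print(s['eef_pos'],s['ft_force'].round(2),s['wrist_torque'].round(2),s['finger_gap']); c=capture('scene')
save(c,'s6.png')
T=pose(c)
for q in ['rim','band']: print(q,[ (r['uv'],r['confidence']) for r in tip_of(c,q)])
E
```

```text
time: 9.55
eef_pos: [0.4998, -0.0614, 0.1309]
ee_rot: [1.669, 1.57, 1.774]
ft_force: [-0.7, 7.9, 3.5]
finger_gap: 0.0558
[ 0.49980378 -0.06143889  0.13091245] [-0.7   7.92  3.54] [ 1.54 -0.07  0.07] 0.05582154835037271
[ 0.49981548 -0.06143909  0.1309402 ] [-0.69  8.31  4.01] [ 1.56 -0.12  0.02] 0.05600416207831288
[ 0.49982394 -0.06143114  0.13092387] [0.67 7.43 3.41] [ 1.47 -0.04 -0.01] 0.0558789623603013
[ 0.49979121 -0.06142906  0.1309119 ] [-0.46  9.06  2.83] [ 1.54 -0.05  0.07] 0.056213458300974226
rim [([318.4, 265.7], 0.69)]
band []
```

```bash
python3 -m inch '[[40,0,0.3,0,0],[40,0,0.6,0,0],[40,0,0.6,0,0],[40,0,0.6,0,0],[40,0,0.6,0,0],[40,0,0.6,0,0],[40,0,0.6,0,0],[40,0,0.6,0,0],[40,0,0.6,0,0],[40,0,0.6,0,0]]' 8
python3 - <<'E'
from h import *
s=get_state(); print(s['time'],s['eef_pos'],s['ft_force'].round(2))
ax=np.array([.580,-.0315])
for n in ['scene','top']:
    cs=[capture(n) for _ in range(3)]
    c=cs[0]; T=pose(c); F=np.mean([k['frame'].astype(float) for k in cs],0)
    pts=[(ax[0],ax[1],z) for z in (.11,.155,.2,.25,.30,.351)]
    print(n,np.array(c['intrinsics'])[0,0],proj(c,pts,T).round(1).tolist())
    x,y,w,h=(285,190,75,100) if n=='scene' else (290,190,70,70)
    a=F[y:y+h,x:x+w]
    np.save(n+'F.npy',F)
    b=cv2.resize(a.clip(0,255).astype(np.uint8)[:,:,::-1],None,fx=6 if n=='scene' else 8,fy=6 if n=='scene' else 8,interpolation=cv2.INTER_NEAREST)
    cv2.imwrite(f'pics/{n}7.png',b)
    red=a[:,:,0]-(a[:,:,1]+a[:,:,2])/2
    w_=np.where(red>25,red,0); vv,uu=np.mgrid[y:y+h,x:x+w]
    if w_.sum(): print('red c',(w_*uu).sum()/w_.sum(),(w_*vv).sum()/w_.sum())
    rows=(np.where(red>15,red,0)).sum(1); print([(y+i,round(r)) for i,r in enumerate(rows) if r>10])
E
```

```text
time: 10.68
eef_pos: [0.4998, -0.0614, 0.131]
ee_rot: [1.609, 1.57, 1.714]
ft_force: [-0.4, 5.1, 3.9]
finger_gap: 0.056
10.6833 [ 0.49980248 -0.06138088  0.13095202] [-0.4   5.15  3.92]
scene 530.9377472336205 [[315.5, 273.3], [315.3, 262.6], [315.1, 251.4], [314.8, 238.3], [314.6, 224.5], [314.3, 209.5]]
red c 340.1754282835069 248.10554879072893
[(229, 17), (230, 152), (231, 251), (232, 342), (233, 441), (234, 451), (235, 394), (236, 452), (237, 488), (238, 400), (239, 292), (240, 424), (241, 608), (242, 652), (243, 615), (244, 842), (245, 1081), (246, 1165), (247, 932), (248, 722), (249, 618), (250, 769), (251, 796), (252, 795), (253, 750), (254, 624), (255, 428), (256, 384), (257, 533), (258, 639), (259, 656), (260, 655), (261, 554), (262, 438), (263, 372), (264, 319), (265, 206), (266, 70)]
top 469.1474857625554 [[325.9, 232.4], [326.1, 230.4], [326.2, 228.3], [326.5, 225.8], [326.7, 223.1], [327.0, 220.2]]
red c 294.5195402298851 238.91287356321837
[(219, 80), (220, 178), (221, 124), (222, 37), (223, 89), (224, 153), (225, 82), (226, 39), (227, 135), (228, 204), (229, 62), (238, 73), (239, 176), (240, 171), (241, 79), (242, 101), (243, 149), (244, 145), (245, 98), (246, 105), (247, 170), (248, 138), (249, 56), (250, 61), (251, 87), (252, 80)]
```

View pics/scene7.png

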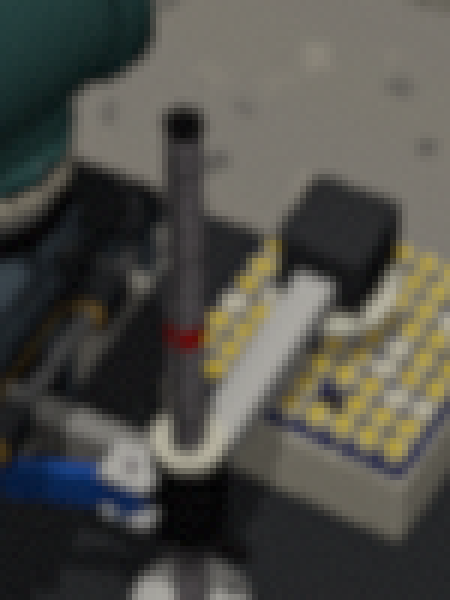

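View pics/top7.png

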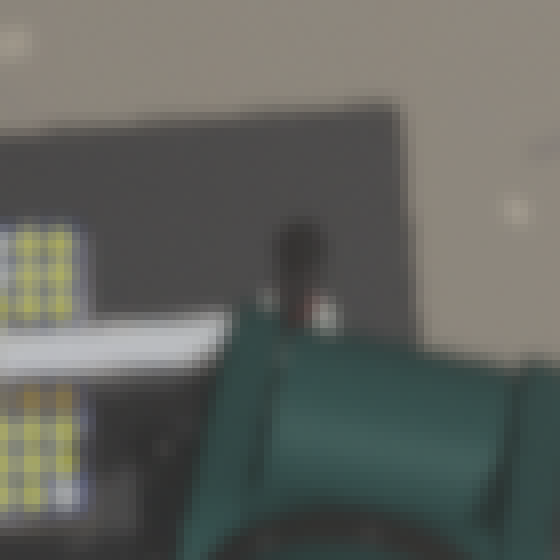

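```bash
cat > band.py <<'E'
from h import *
def measure(F,c,T,ax,lo=308,hi=324,r0=236,r1=258):
    a=F[r0:r1,lo:hi]; red=np.clip(a[:,:,0]-(a[:,:,1]+a[:,:,2])/2-12,0,None)
    red[a[:,:,1]>75]=0
    vv,uu=np.mgrid[r0:r1,lo:hi]; return (red*uu).sum()/red.sum(),(red*vv).sum()/red.sum(),red.sum(1).round(),red.sum(0).round()
def model(c,T,ax,zc,r=.008,h=.006):
    o=T[:2,3]-ax; th0=np.arctan2(o[1],o[0])
    P=[];W=[]
    for t in np.linspace(-1.5,1.5,31):
        for z in np.linspace(-h,h,9): P.append((ax[0]+r*np.cos(th0+t),ax[1]+r*np.sin(th0+t),zc+z));W.append(np.cos(t))
    p=proj(c,P,T); return np.average(p,axis=0,weights=W)
E
python3 - <<'E'
from band import *
c=capture('scene');T=pose(c);F=np.load('sceneF.npy');ax=np.array([.580,-.0315])
u,v,r,k=measure(F,c,T,ax); print(u,v,r,k)
for z in (.22,.225,.23,.235,.24,.245): print(z,model(c,T,ax,z).round(2))
# rim ring (white-cream) and column top fits
a=F[250:275,300:335]; 
m=(a.min(2)>105)
print(F[195:215,316].sum(1).round()); print(F[250:275,317].sum(1).round()); print(F[262,303:335].sum(1).round())
# projections of outer rim ellipse, inner, top ellipse
for R_,z in ((.017,.155),(.008,.155),(.008,.351)):
    t=np.linspace(0,6.28,73); p=proj(c,[(ax[0]+R_*np.cos(q),ax[1]+R_*np.sin(q),z) for q in t],T); print(R_,z,p.min(0).round(1),p.max(0).round(1))
E
```

```text
315.5378594249201 245.92779552715655 [  0.   0.   0.   0.   0.   0.   0.   1.  95. 274. 352. 249.  72.   0.
   0.   0.   0.   0.   0.   0.   0.   0.] [  0.   0.   0.   0.  58. 116. 112. 184. 221. 199. 153.   0.   0.   0.
   0.   0.]
0.22 [315.01 248.14]
0.225 [314.99 246.83]
0.23 [314.96 245.52]
0.235 [314.94 244.2 ]
0.24 [314.92 242.88]
0.245 [314.89 241.54]
[350. 349. 352. 356. 356. 355. 357. 355. 354. 355. 359. 343. 278. 172.
  72.  28.  38.  56. 109. 177.]
[196. 193. 183. 194. 191. 183. 180. 178. 184. 179. 161. 173. 180. 205.
 286. 398. 478. 452. 317. 159.  58.  14.  30.  26.  14.]
[359. 369. 365. 343. 308. 285. 308. 419. 501. 486. 350. 198. 151. 173.
 180. 230. 372. 488. 519. 498. 443. 354. 264. 226. 226. 236. 237. 245.
 267. 309. 344. 326.]
0.017 0.155 [308.8 257.6] [321.8 267.7]
0.008 0.155 [312.2 260.2] [318.3 265. ]
0.008 0.351 [310.9 207.1] [317.7 211.9]
```

```bash
python3 -m inch '[[40,-1,0.2,0,0],[40,-4,0.3,0,0],[40,-9,0.3,0,0],[40,-15,0.3,0,0],[40,-22,0.3,0,0],[40,-29,0.3,0,0],[40,-35,0.3,0,0],[40,-39,0.3,0,0],[40,-40,0.3,0,0],[40,-40,0.3,0,0]]' 8
python3 - <<'E'
from band import *
s=get_state(); print(s['time'],s['eef_pos'],s['ft_force'].round(2),s['finger_gap'])
c=capture('scene'); F=c['frame'].astype(float); np.save('F8.npy',F)
print(F[225:275,317].sum(1).round())
cv2.imwrite('pics/s8.png',cv2.resize(c['frame'][190:290,285:360,::-1],None,fx=6,fy=6,interpolation=cv2.INTER_NEAREST))
E
```

```text
time: 11.87
eef_pos: [0.4997, -0.0613, 0.1712]
ee_rot: [-0.797, 1.571, -0.692]
ft_force: [-1.0, -0.6, -2.8]
finger_gap: 0.0557
11.8667 [ 0.49968891 -0.06127903  0.17123193] [-0.96 -0.58 -2.81] 0.05569785223320267
[182. 180. 197. 188. 198. 196. 188. 180. 165. 177. 191. 189. 194. 193.
 184. 199. 199. 194. 188. 162. 140. 117. 135. 183. 178. 199. 191. 180.
 200. 287. 404. 479. 459. 325. 160.  49.  17.  19.  18.  11.  36.  26.
  24.  21.  18.  17.  54. 115. 147. 177.]
```

View pics/s8.png

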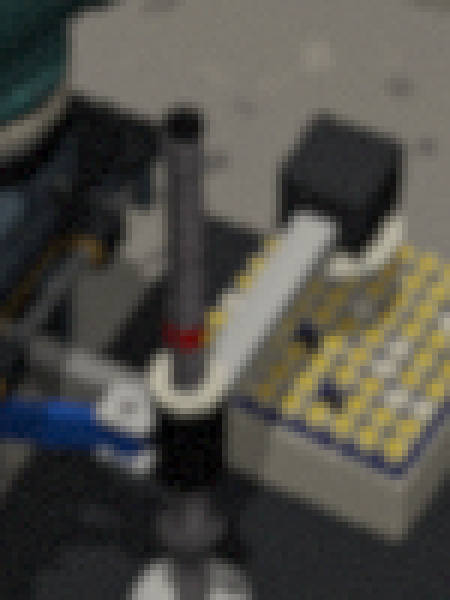

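```bash
python3 -m inch '[[40,-1,0,0,0],[40,-4,0,0,0],[40,-8,0,0,0],[40,-13,0,0,0],[40,-18,0,0,0],[40,-23,0,0,0],[40,-27,0,0,0],[40,-29,0,0,0],[40,-30,0,0,0],[40,-30,0,0,0]]' 8
cat > red.py <<'E'
from band import *
def redsum(F):
    a=F[238:254,310:322]; red=a[:,:,0]-(a[:,:,1]+a[:,:,2])/2
    return red
if __name__=='__main__':
    s=get_state(); print(s['time'],s['eef_pos'],s['ft_force'].round(2),s['finger_gap'])
    F=np.mean([capture('scene')['frame'].astype(float) for _ in range(3)],0)
    import sys; np.save(sys.argv[1]+'.npy',F)
    for nm,G in [('park',np.load('sceneF.npy')),('l40',np.load('F8.npy')),('now',F)]:
        r=redsum(G); print(nm,'rowsum(312:319)',r[:,2:9].sum(1).round().tolist())
    print(F[238:262,315:318].sum(2).mean(1).round().tolist())
    cv2.imwrite('pics/'+sys.argv[1]+'.png',cv2.resize(F.astype(np.uint8)[190:290,285:360,::-1],None,fx=6,fy=6,interpolation=cv2.INTER_NEAREST))
E
python3 red.py l70
```

```text
time: 12.75
eef_pos: [0.4997, -0.0613, 0.2011]
ee_rot: [-2.503, 1.571, -2.397]
ft_force: [-1.7, -1.2, -3.4]
finger_gap: 0.0555
12.75 [ 0.49969922 -0.06129315  0.20110201] [-1.71 -1.19 -3.38] 0.05548694839003139
park rowsum(312:319) [8.0, 13.0, 10.0, 14.0, 15.0, 51.0, 179.0, 358.0, 436.0, 333.0, 150.0, 36.0, 20.0, 24.0, 20.0, 14.0]
l40 rowsum(312:319) [16.0, 11.0, 10.0, 18.0, 16.0, 50.0, 180.0, 364.0, 440.0, 332.0, 143.0, 48.0, 34.0, 34.0, 31.0, 40.0]
now rowsum(312:319) [9.0, 14.0, 16.0, 22.0, 35.0, 66.0, 170.0, 306.0, 291.0, 180.0, 114.0, 86.0, 67.0, 40.0, 18.0, -0.0]
[194.0, 188.0, 196.0, 196.0, 183.0, 183.0, 166.0, 138.0, 176.0, 323.0, 463.0, 493.0, 402.0, 240.0, 95.0, 23.0, 17.0, 24.0, 22.0, 25.0, 27.0, 22.0, 29.0, 18.0]
```

View pics/l70.png

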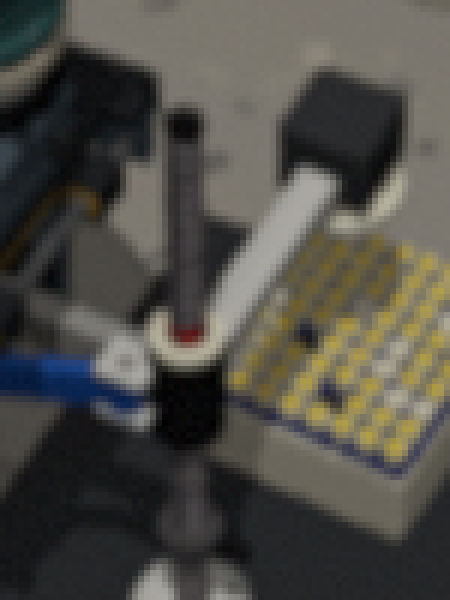

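```bash
cat > frac.py <<'E'
import numpy as np,sys
def rr(F): a=F[:,312:319]; return (a[:,:,0]-(a[:,:,1]+a[:,:,2])/2).sum(1)
P=rr(np.load('sceneF.npy'));L=rr(np.load('F8.npy'))
print('rim rows park',P[256:274].round().tolist()); print('rim l40',L[248:264].round().tolist())
E
python3 frac.py
python3 - <<'E'
import numpy as np
for f in ['sceneF','F8','l70']:
    F=np.load('%s.npy'%f); print(f,F[:,315:318].sum(2).mean(1)[238:272].round().tolist())
E
```

```text
rim rows park [17.0, 20.0, 17.0, 25.0, 30.0, 36.0, 36.0, 41.0, 55.0, 75.0, 86.0, 78.0, 55.0, 26.0, 7.0, -4.0, -2.0, 7.0]
rim l40 [143.0, 48.0, 34.0, 34.0, 31.0, 40.0, 50.0, 72.0, 86.0, 82.0, 58.0, 28.0, 11.0, -2.0, 6.0, -8.0]
sceneF [193.0, 187.0, 195.0, 197.0, 187.0, 185.0, 175.0, 148.0, 122.0, 133.0, 163.0, 182.0, 181.0, 185.0, 179.0, 186.0, 187.0, 184.0, 180.0, 174.0, 177.0, 170.0, 154.0, 161.0, 168.0, 183.0, 255.0, 377.0, 470.0, 452.0, 321.0, 159.0, 53.0, 17.0]
F8 [194.0, 187.0, 197.0, 197.0, 187.0, 189.0, 177.0, 149.0, 120.0, 137.0, 164.0, 176.0, 182.0, 180.0, 171.0, 182.0, 256.0, 379.0, 475.0, 471.0, 349.0, 178.0, 57.0, 17.0, 24.0, 21.0, 15.0, 27.0, 24.0, 23.0, 30.0, 20.0, 19.0, 40.0]
l70 [194.0, 188.0, 196.0, 196.0, 183.0, 183.0, 166.0, 138.0, 176.0, 323.0, 463.0, 493.0, 402.0, 240.0, 95.0, 23.0, 17.0, 24.0, 22.0, 25.0, 27.0, 22.0, 29.0, 18.0, 25.0, 18.0, 54.0, 101.0, 133.0, 154.0, 179.0, 188.0, 175.0, 172.0]
```

```bash
cat > fit.py <<'E'
import numpy as np,sys
from scipy.optimize import least_squares
from scipy.special import erf
def S(v,e,s): return .5*(1+erf((v-e)/(s*2**.5)))
def prof(F,us): return F[:,us].mean(1)  # rows x3
now=sys.argv[1:]
for us in ([314,315,316],[315,316,317],[313,314,315,316,317,318]):
    A=(prof(np.load('sceneF.npy'),us)+prof(np.load('F8.npy'),us))/2; v=np.arange(238,252)
    def f(p):
        a,b,s=p[:3]; col=p[3:6]; red=p[6:9]
        k=S(v,a,s)-S(v,b,s); return (col+k[:,None]*(red-col)-A[v]).ravel()
    r=least_squares(f,[244.5,247.5,.8,60,60,60,140,10,10],bounds=([240,244,.3]+[0]*6,[246,250,2]+[255]*6)).x
    # fix band height by geometry: 12mm * .262 px/mm =3.1px
    def f2(p): return f(np.r_[p[0]-1.56,p[0]+1.56,p[1:]])
    r2=least_squares(f2,[246,.8,60,60,60,140,10,10]); c=r2.x[0]; s=r2.x[1]; col=r2.x[2:5]; red=r2.x[5:8]
    print(us,'free a,b,s',r[:3].round(2),'c',c.round(2),'s',s.round(2),'red',red.round(),'cost',r2.cost.round(1))
    for nm in now:
        B=prof(np.load(nm+'.npy'),us); w=np.arange(238,258)
        def g(p):
            e,e2,o,s2=p[:4]; W=p[4:7]
            m=col+(S(w,c-1.56,s2))[:,None]*(red-col)
            m=m+S(w,e,s2)[:,None]*(W-red)+S(w,o,s2)[:,None]*(20/3-W)
            return (m-B[w]).ravel()
        q=least_squares(g,[c,c,251,s,180,180,170])
        print('  ',nm,'edge',q.x[0].round(2),'outer',q.x[2].round(2),'s',q.x[3].round(2),'W',q.x[4:7].round(),'rim-band mm',((c-q.x[0])/.26).round(2),'cost',q.cost.round(1))
    # rim inner edge in park/l40
    for nm,r0 in (('sceneF',258),('F8',250)):
        B=prof(np.load(nm+'.npy'),us); w=np.arange(r0,r0+16)
        def h(p):
            e,o,s2=p[:3]; W=p[3:6]; return (p[6:9]+S(w,e,s2)[:,None]*(W-p[6:9])+S(w,o,s2)[:,None]*(7-W)-B[w]).ravel()
        q=least_squares(h,[r0+6,r0+10,.8,180,180,170,60,60,60]); print('  rim',nm,q.x[:3].round(2),q.x[3:6].round())
E
python3 fit.py l70
```

```text
[314, 315, 316] free a,b,s [244.8  247.58   1.  ] c 246.19 s 0.88 red [91. 14. 15.] cost 53.0
   l70 edge 246.96 outer 250.86 s 1.0 W [176. 177. 158.] rim-band mm -2.96 cost 209.2
  rim sceneF [264.7  268.25   1.12] [184. 180. 160.]
  rim F8 [254.76 258.45   1.07] [183. 179. 160.]
[315, 316, 317] free a,b,s [244.9  247.46   1.02] c 246.18 s 0.84 red [97. 12. 11.] cost 58.6
   l70 edge 246.95 outer 250.86 s 0.98 W [176. 176. 158.] rim-band mm -2.97 cost 271.5
  rim sceneF [264.75 268.28   1.13] [185. 181. 161.]
  rim F8 [254.76 258.46   1.06] [182. 178. 159.]
[313, 314, 315, 316, 317, 318] free a,b,s [244.42 247.45   0.92] c 245.94 s 0.89 red [90. 20. 14.] cost 148.3
   l70 edge 246.73 outer 250.7 s 1.1 W [180. 180. 161.] rim-band mm -3.05 cost 331.6
  rim sceneF [264.45 268.14   1.2 ] [186. 181. 162.]
  rim F8 [254.55 258.31   1.11] [182. 178. 159.]
```

```bash
python3 -m inch '[[40,-0.5,0,0,0],[40,-1,0,0,0],[40,-1.5,0,0,0],[40,-2,0,0,0],[40,-2,0,0,0],[40,-2,0,0,0],[40,-2,0,0,0],[40,-2,0,0,0],[40,-2,0,0,0],[40,-2,0,0,0]]' 8
python3 red.py l72 | head -1; python3 fit.py l70 l72
cat > frac2.py <<'E'
import numpy as np,sys
from scipy.ndimage import shift
def rr(F,us): a=F[:,us]; return (a[:,:,0]-(a[:,:,1]+a[:,:,2])/2).sum(1)
for us in (slice(312,319),slice(314,318)):
    P=rr(np.load('sceneF.npy'),us);L=rr(np.load('F8.npy'),us)
    band=np.clip(P[242:251]-np.mean(P[250:256]),0,None).sum()
    rim=(P.copy()); bg=np.mean(P[252:257]); rim[:257]=bg
    # average l40 rim shifted to park
    for nm,zz in [a.split(':') for a in sys.argv[1:]]:
        sh=float(zz)
        Q=rr(np.load(nm+'.npy'),us); m=shift(rim,sh,order=1,mode='nearest')
        res=(Q-m)[240:254]; print(nm,us.start,'frac',(res.sum()/band).round(3),res.round().tolist())
E
python3 frac2.py l70:-17.6 l72:-18.1
```

```text
time: 13.73
eef_pos: [0.4997, -0.0612, 0.2029]
ee_rot: [3.037, 1.571, -3.14]
ft_force: [-3.3, -2.7, -3.9]
finger_gap: 0.0556
13.7333 [ 0.49973363 -0.06124923  0.2029036 ] [-3.28 -2.73 -3.89] 0.05560997600541829
[314, 315, 316] free a,b,s [244.8  247.58   1.  ] c 246.19 s 0.88 red [91. 14. 15.] cost 53.0
   l70 edge 246.96 outer 250.86 s 1.0 W [176. 177. 158.] rim-band mm -2.96 cost 209.2
   l72 edge 246.45 outer 250.33 s 1.03 W [176. 174. 155.] rim-band mm -0.99 cost 138.4
  rim sceneF [264.7  268.25   1.12] [184. 180. 160.]
  rim F8 [254.76 258.45   1.07] [183. 179. 160.]
[315, 316, 317] free a,b,s [244.9  247.46   1.02] c 246.18 s 0.84 red [97. 12. 11.] cost 58.6
   l70 edge 246.95 outer 250.86 s 0.98 W [176. 176. 158.] rim-band mm -2.97 cost 271.5
   l72 edge 246.42 outer 250.34 s 1.01 W [175. 173. 155.] rim-band mm -0.9 cost 240.8
  rim sceneF [264.75 268.28   1.13] [185. 181. 161.]
  rim F8 [254.76 258.46   1.06] [182. 178. 159.]
[313, 314, 315, 316, 317, 318] free a,b,s [244.42 247.45   0.92] c 245.94 s 0.89 red [90. 20. 14.] cost 148.3
   l70 edge 246.73 outer 250.7 s 1.1 W [180. 180. 161.] rim-band mm -3.05 cost 331.6
   l72 edge 246.15 outer 250.18 s 1.12 W [179. 177. 159.] rim-band mm -0.83 cost 369.7
  rim sceneF [264.45 268.14   1.2 ] [186. 181. 162.]
  rim F8 [254.55 258.31   1.11] [182. 178. 159.]
l70 312 frac 0.591 [-2.0, -0.0, 7.0, 33.0, 134.0, 267.0, 242.0, 113.0, 32.0, 5.0, 3.0, 2.0, 3.0, -1.0]
l72 312 frac 0.489 [2.0, 2.0, 3.0, 32.0, 133.0, 241.0, 175.0, 74.0, 20.0, 4.0, 1.0, 5.0, 5.0, -2.0]
l70 314 frac 0.654 [2.0, 1.0, -1.0, 10.0, 85.0, 202.0, 198.0, 92.0, 26.0, 3.0, 1.0, 1.0, 1.0, 0.0]
l72 314 frac 0.533 [2.0, 3.0, -2.0, 10.0, 84.0, 183.0, 139.0, 61.0, 17.0, 2.0, -1.0, 3.0, -0.0, 4.0]
```

View pics/l72.png

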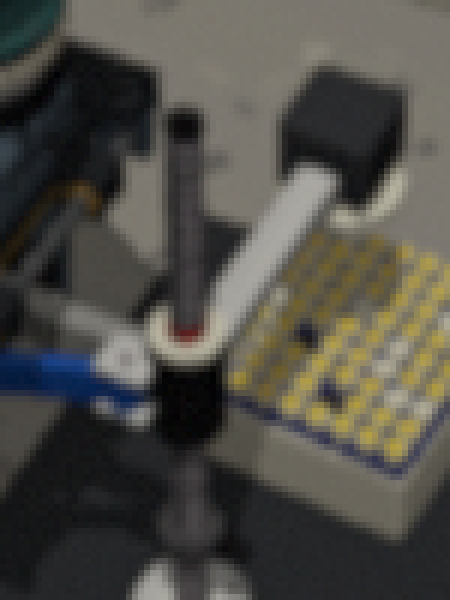

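```bash
python3 -m inch '[[40,-0.2,0,0,0],[40,-0.4,0,0,0],[40,-0.6,0,0,0],[40,-0.6,0,0,0],[40,-0.6,0,0,0],[40,-0.6,0,0,0],[40,-0.6,0,0,0],[40,-0.6,0,0,0],[40,-0.6,0,0,0],[40,-0.6,0,0,0]]' 8
python3 -m inch '[[55,0,0,0,0],[53.5,0,0.5,0,0],[52,0,1.3,0,0],[50.5,0,2.1,0,0],[49,0,2.9,0,0],[47.5,0,3.6,0,0],[46,0,4.4,0,0],[44.5,0,5.1,0,0],[44.5,0,5.4,0,0],[44.5,0,5.4,0,0]]' 30
python3 - <<'E'
from band import *
s=get_state(); print(s['time'],s['eef_pos'],s['ft_force'].round(2),s['finger_gap'])
E
```

```text
time: 14.72
eef_pos: [0.4998, -0.0613, 0.2035]
ee_rot: [2.883, 1.571, 2.988]
ft_force: [-3.6, -4.6, -4.0]
finger_gap: 0.0558
time: 15.55
eef_pos: [0.4995, -0.0558, 0.2037]
ee_rot: [0.034, 1.57, 0.139]
ft_force: [1.6, 4.1, -3.7]
finger_gap: 0.0447
15.55 [ 0.49948663 -0.05582282  0.20366053] [ 1.61  4.14 -3.66] 0.044654996297798615
```

```bash
python3 -m inch '[[43,0,0.7,0,0],[41.5,0,1.5,0,0],[40,0,2.2,0,0],[38.5,0,3,0,0],[37,0,3.7,0,0],[35.5,0,4.5,0,0],[34,0,5.2,0,0],[33,0,5.7,0,0],[33,0,5.7,0,0],[33,0,5.7,0,0]]' 30
python3 red.py m33 |head -1; python3 fit.py l72 m33|head -4
```

```text
time: 16.38
eef_pos: [0.4988, -0.0502, 0.2037]
ee_rot: [0.23, 1.57, 0.335]
ft_force: [2.0, 4.1, -1.7]
finger_gap: 0.0332
16.3833 [ 0.49879898 -0.05016015  0.20373237] [ 1.97  4.14 -1.67] 0.03323911372075516
[314, 315, 316] free a,b,s [244.8  247.58   1.  ] c 246.19 s 0.88 red [91. 14. 15.] cost 53.0
   l72 edge 246.45 outer 250.33 s 1.03 W [176. 174. 155.] rim-band mm -0.99 cost 138.4
   m33 edge 247.88 outer 251.9 s 1.03 W [172. 177. 158.] rim-band mm -6.49 cost 344.9
  rim sceneF [264.7  268.25   1.12] [184. 180. 160.]
```

View pics/m33.png

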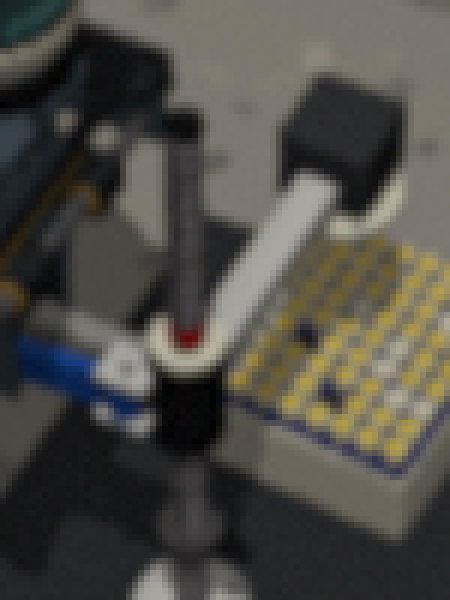

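Run:
```python
from h import *
s=get_state(); c=capture('wrist'); save(c,'w9.png'); T=pose(c,s)
print(s['eef_pos'],s['ft_force'],s['wrist_torque'])
y0,y1,x0,x1=150,420,180,460
vv,uu=np.mgrid[y0:y1,x0:x1]
p=np.stack([uu.ravel(),vv.ravel()],1).astype(float)
n=cv2.undistortPoints(p[:,None],np.array(c['intrinsics']),np.array(c['D']))[:,0]
z=c['z_map'][y0:y1,x0:x1].ravel()
P=(T[:3,:3]@(np.c_[n,np.ones(len(n))]*z[:,None]).T).T+T[:3,3]
col=c['frame'][y0:y1,x0:x1].reshape(-1,3).astype(int)
ok=(z>0)&(P[:,2]>.17)&(P[:,2]<.23)&(P[:,0]>.465)&(P[:,0]<.53)
for nm,m in [('blue',ok&(col[:,2]>col[:,0]+40)),('grey',ok&(abs(col[:,2]-col[:,0])<40)&(col.sum(1)>250))]:
    Q=P[m]; 
    for x in np.arange(.475,.53,.01):
        k=abs(Q[:,0]-x)<.004
        if k.sum()>3: print(nm,round(x,3),k.sum(),Q[k,1].min().round(4),Q[k,1].max().round(4),np.median(Q[k,2]).round(4))
```

```text
[ 0.49877009 -0.05014652  0.20369174] [ 1.96740055  4.2076404  -0.14175971] [ 0.93577302 -0.50404714 -0.24779613]
blue 0.475 420 -0.0698 -0.0619 0.1989
blue 0.485 437 -0.0716 -0.0597 0.2024
blue 0.495 401 -0.0676 -0.0577 0.2025
blue 0.505 175 -0.0665 -0.0559 0.2023
blue 0.525 290 -0.0607 -0.0515 0.2027
grey 0.475 1160 -0.0696 -0.0358 0.2022
grey 0.485 734 -0.0804 -0.0345 0.2039
grey 0.495 644 -0.0591 -0.0335 0.2039
grey 0.505 76 -0.0573 -0.0335 0.1966
grey 0.515 35 -0.0549 -0.0326 0.2041
grey 0.525 495 -0.0448 -0.0307 0.2039
```

View pics/w9.png

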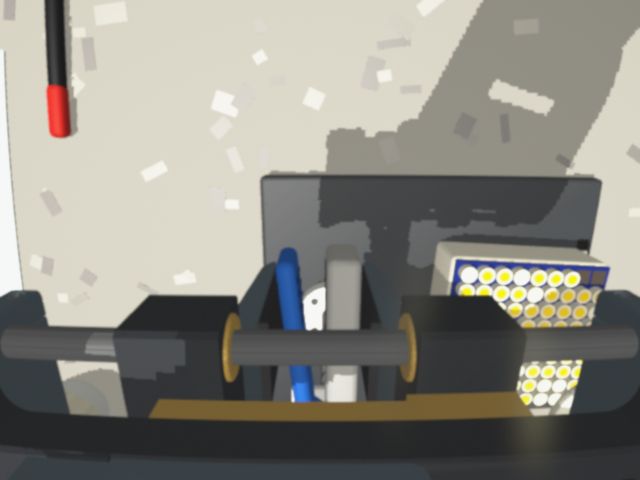

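Run:
```python
import cv2
a=cv2.imread('pics/w9.png')[230:420,200:430]; cv2.imwrite('pics/w9z.png',cv2.resize(a,None,fx=3.4,fy=3.1,interpolation=cv2.INTER_CUBIC))
a=cv2.imread('pics/w4.png')[230:420,180:460]; cv2.imwrite('pics/w4z.png',cv2.resize(a,None,fx=2.8,fy=2.8,interpolation=cv2.INTER_CUBIC))
```

```text
(no output)
```

View pics/w9z.png

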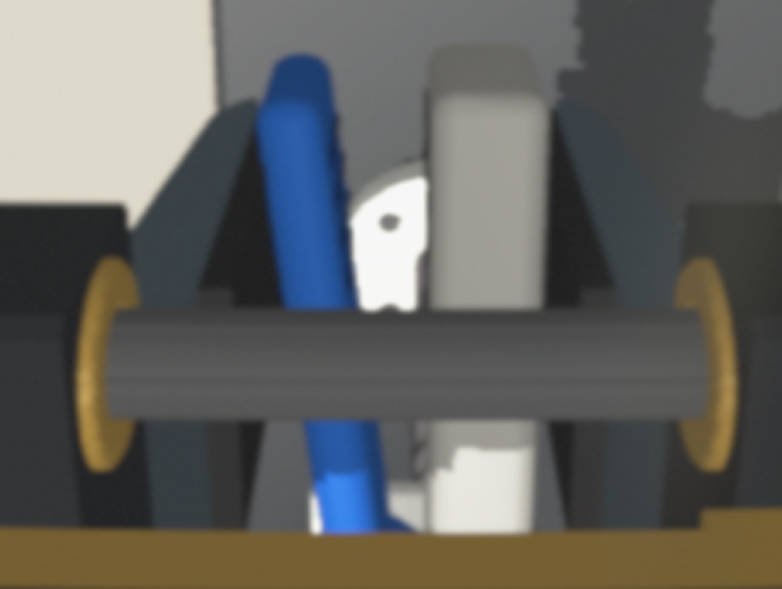

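View pics/w4z.png

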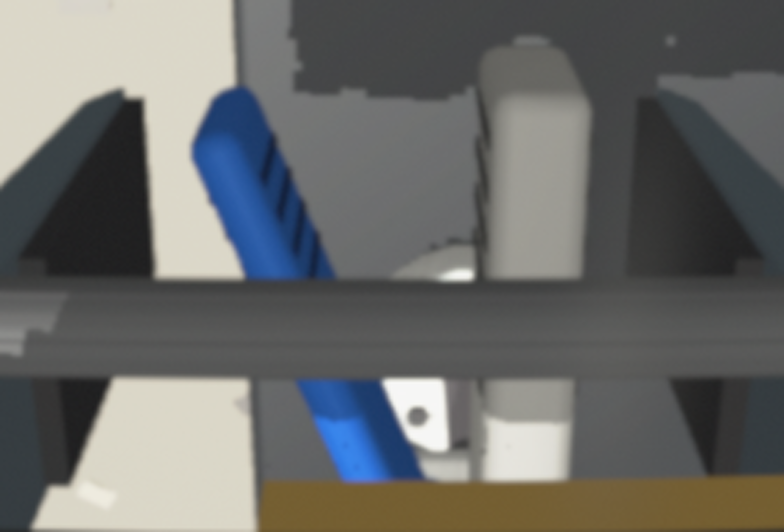

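```bash
python3 -m inch '[[32.8,-0.3,0,0,0],[32.8,-0.6,0,0,0],[32.8,-1,0,0,0],[32.8,-1.4,0,0,0],[32.8,-1.7,0,0,0],[32.8,-2,0,0,0],[32.8,-2.2,0,0,0],[32.8,-2.2,0,0,0],[32.8,-2.2,0,0,0],[32.8,-2.2,0,0,0]]' 30
python3 red.py n1 |head -1; python3 fit.py l72 m33 n1|head -4
```

```text
time: 17.42
eef_pos: [0.4983, -0.0501, 0.2049]
ee_rot: [2.68, 1.57, 2.786]
ft_force: [5.8, 3.8, -14.1]
finger_gap: 0.033
17.4167 [ 0.49830558 -0.05008288  0.20493131] [  5.77   3.81 -14.11] 0.03301657044864105
[314, 315, 316] free a,b,s [244.8  247.58   1.  ] c 246.19 s 0.88 red [91. 14. 15.] cost 53.0
   l72 edge 246.45 outer 250.33 s 1.03 W [176. 174. 155.] rim-band mm -0.99 cost 138.4
   m33 edge 247.88 outer 251.9 s 1.03 W [172. 177. 158.] rim-band mm -6.49 cost 344.9
   n1 edge 247.8 outer 251.81 s 1.02 W [173. 176. 157.] rim-band mm -6.19 cost 347.0
```

```bash
python3 -m inch '[[32.6,-0.5,0,0,0],[32.6,-1,0,0,0],[32.6,-1.5,0,0,0],[32.6,-2,0,0,0],[32.6,-2.5,0,0,0],[32.6,-3,0,0,0],[32.6,-3,0,0,0],[32.6,-3,0,0,0],[32.6,-3,0,0,0],[32.6,-3,0,0,0]]' 30
python3 red.py n2 |head -1; python3 fit.py m33 n1 n2|head -4
```

```text
time: 18.4
eef_pos: [0.4976, -0.0501, 0.2075]
ee_rot: [2.928, 1.569, 3.033]
ft_force: [4.2, 4.4, -16.3]
finger_gap: 0.0328
18.4 [ 0.49760448 -0.05007107  0.20745735] [  4.16   4.37 -16.32] 0.032770887702147006
[314, 315, 316] free a,b,s [244.8  247.58   1.  ] c 246.19 s 0.88 red [91. 14. 15.] cost 53.0
   m33 edge 247.88 outer 251.9 s 1.03 W [172. 177. 158.] rim-band mm -6.49 cost 344.9
   n1 edge 247.8 outer 251.81 s 1.02 W [173. 176. 157.] rim-band mm -6.19 cost 347.0
   n2 edge 247.79 outer 251.77 s 1.03 W [173. 177. 158.] rim-band mm -6.16 cost 316.1
```

```bash
python3 -m inch '[[45,2,0,0,0],[50,0,0,0,0],[50,-6,0,0,0],[45,-14,0,0,0],[40,-22,0,0,0],[35,-30,-2,0,0],[30,-36,-6,-6,0],[25,-40,-10,-12,0],[20,-40,-14,-18,-0.05],[16,-40,-15,-20,-0.09]]' 30
cat > lev.py <<'E'
from h import *
def run(name,zt=.2035):
    s=get_state(); c=capture('wrist'); save(c,name+'.png'); T=pose(c,s); M=R.from_euler('xyz',s['ee_rot']).as_matrix()
    print(s['time'],s['eef_pos'].round(4),s['ft_force'].round(1),s['finger_gap'],'yaw',np.degrees(np.arctan2(-M[0,1],M[1,1])).round(2))
    y0,y1,x0,x1=100,420,180,460
    vv,uu=np.mgrid[y0:y1,x0:x1]; p=np.stack([uu.ravel(),vv.ravel()],1).astype(float)
    n=cv2.undistortPoints(p[:,None],np.array(c['intrinsics']),np.array(c['D']))[:,0]
    z=c['z_map'][y0:y1,x0:x1].ravel()
    P=(T[:3,:3]@(np.c_[n,np.ones(len(n))]*z[:,None]).T).T+T[:3,3]
    col=c['frame'][y0:y1,x0:x1].reshape(-1,3).astype(int)
    ok=(z>0)&(abs(P[:,2]-zt)<.005)&(P[:,0]>.46)&(P[:,0]<.545)
    for nm,m in [('blue',ok&(col[:,2]>col[:,0]+40)),('grey',ok&(abs(col[:,2]-col[:,0])<40)&(col.sum(1)>250))]:
        Q=P[m]; print(nm,Q.min(0).round(4) if len(Q) else '')
        for x in np.arange(.47,.53,.01):
            k=abs(Q[:,0]-x)<.002
            if k.sum()>3: print(round(x,3),k.sum(),Q[k,1].min().round(4),Q[k,1].max().round(4),np.median(Q[k,2]).round(4))
E
python3 -c "
from lev import *
run('w10')"
```

```text
time: 19.38
eef_pos: [0.4793, -0.068, 0.2492]
ee_rot: [-0.922, 1.57, -0.725]
ft_force: [0.3, 0.9, 0.1]
finger_gap: 0.0171
19.3833 [ 0.4793 -0.068   0.2492] [0.3 0.9 0.1] 0.017075189884858875 yaw 11.29
blue [ 0.4744 -0.0688  0.1986]
0.48 114 -0.0688 -0.0607 0.2025
0.49 93 -0.0668 -0.0593 0.2028
0.5 92 -0.0643 -0.0569 0.2028
0.51 5 -0.0629 -0.0618 0.2008
0.53 37 -0.0577 -0.0514 0.2028
grey [ 0.471  -0.0669  0.1987]
0.47 22 -0.0457 -0.0382 0.2025
0.48 54 -0.0417 -0.0354 0.2038
0.49 17 -0.0669 -0.0583 0.2005
0.5 4 -0.0648 -0.0644 0.2008
```

View pics/w10.png

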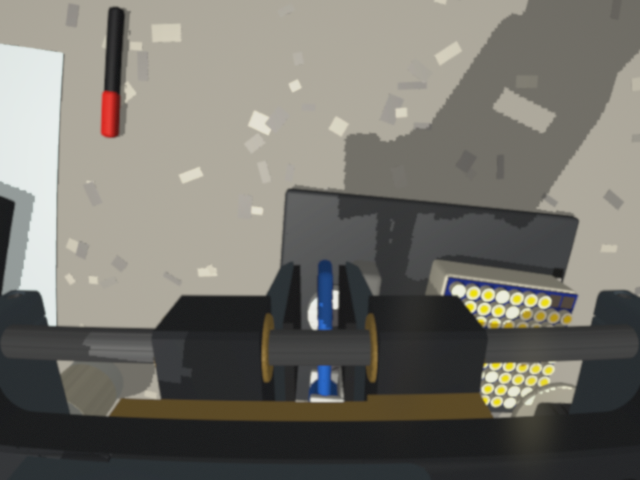

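```bash
python3 -m inch '[[14,0,1,0,0],[11.5,2,2,0,0],[11.5,5,3,0,0],[11.5,8,3,0,0],[11.5,11,3,0,0],[11.5,14,3,0,0],[11.5,15,3,0,0],[11.5,15,3,0,0],[11.5,15,3,0,0],[11.5,15,3,0,0]]' 20
python3 -c "
from lev import *
run('w11')
a=cv2.imread('pics/w11.png')[230:420,220:420]; cv2.imwrite('pics/w11z.png',cv2.resize(a,None,fx=4,fy=3,interpolation=cv2.INTER_CUBIC))"
```

```text
time: 20.27
eef_pos: [0.4799, -0.0643, 0.2339]
ee_rot: [-0.242, 1.571, -0.047]
ft_force: [0.4, -0.1, -0.9]
finger_gap: 0.0114
20.2667 [ 0.4799 -0.0643  0.2339] [ 0.4 -0.1 -0.9] 0.011362533007362396 yaw 11.18
blue [ 0.4746 -0.0688  0.1986]
0.48 127 -0.0688 -0.0605 0.2026
0.49 112 -0.0668 -0.059 0.2027
0.5 69 -0.0646 -0.0572 0.2026
0.52 18 -0.0583 -0.0531 0.203
0.53 101 -0.059 -0.0508 0.2028
grey [ 0.4706 -0.0686  0.1985]
0.47 60 -0.0456 -0.0378 0.201
0.49 16 -0.0686 -0.0583 0.201
```

View pics/w11z.png

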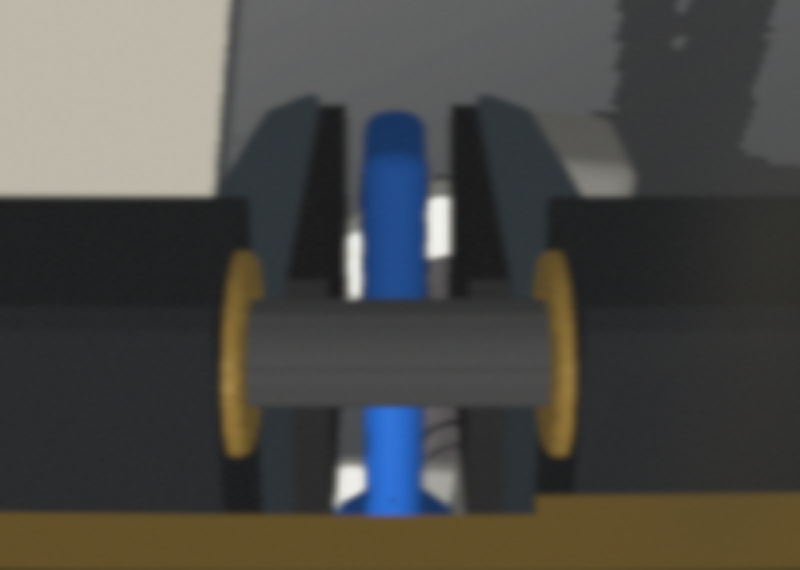

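```bash
python3 -m inch '[[10.5,0,0,0,0],[10.5,1,0,0,0],[10.5,2,0,0,0],[10.5,3,0,0,0],[10.5,4,0,0,0],[10.5,5,0,0,0],[10.5,6,0,0,0],[10.5,6.5,0,0,0],[10.5,7,0,0,0],[10.5,7,0,0,0]]' 20
```

```text
time: 21.15
eef_pos: [0.4797, -0.0643, 0.2266]
ee_rot: [2.612, 1.571, 2.808]
ft_force: [0.9, -0.0, -0.8]
finger_gap: 0.0107
```

```bash
python3 -m inch '[[10.5,2,0,0,0],[10.5,4,0,0,0],[10.5,6,0,0,0],[10.5,8.5,0,0,0],[10.5,11,0,0,0],[10.5,13,0,0,0],[7,13,0,0,0],[4,13,0,0,0],[2,13,0,0,0],[2,13,0,0,0]]' 25
```

```text
time: 21.98
eef_pos: [0.4803, -0.0648, 0.2139]
ee_rot: [-0.841, 1.569, -0.646]
ft_force: [2.7, -6.4, 0.7]
finger_gap: 0.0075
```

```bash
python3 -m inch '[[2,0,-3.5,0.1,-0.04],[2,0,-7.5,0.4,-0.09],[2,0,-11.5,0.8,-0.14],[2,0,-15.5,1.4,-0.19],[2,0,-19,2.2,-0.23],[2,0,-21,2.6,-0.25],[2,-1,-21,2.6,-0.25],[2,-3,-21,2.6,-0.25],[2,-5,-21,2.6,-0.25],[2,-5.8,-21,2.6,-0.25]]' 25
python3 red.py n5 |head -1; python3 fit.py n2 n5|head -3
```

```text
time: 22.82
eef_pos: [0.4866, -0.0837, 0.2193]
ee_rot: [0.753, 1.569, 1.197]
ft_force: [4.5, 6.8, -4.1]
finger_gap: 0.0077
22.8167 [ 0.48659548 -0.08369705  0.21934098] [ 4.51  6.83 -4.08] 0.007692812177241659
[314, 315, 316] free a,b,s [244.8  247.58   1.  ] c 246.19 s 0.88 red [91. 14. 15.] cost 53.0
   n2 edge 247.79 outer 251.77 s 1.03 W [173. 177. 158.] rim-band mm -6.16 cost 316.1
   n5 edge 246.64 outer 250.55 s 1.04 W [177. 175. 156.] rim-band mm -1.71 cost 140.4
```

View pics/n5.png

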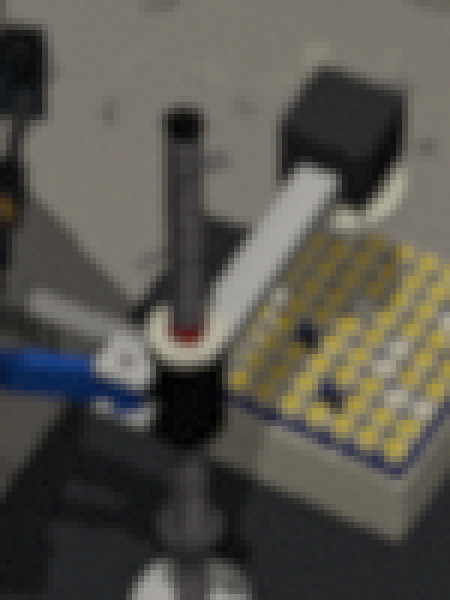

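```bash
python3 -m inch '[[2,-0.7,0,0,0],[2,-1.3,0,0,0],[2,-1.3,0,0,0],[2,-1.3,3,0.1,0.03],[2,-1.3,6.5,0.3,0.08],[2,-1.3,10,0.7,0.12],[2,-1.3,13.5,1.1,0.165],[2,-1.3,16.5,1.7,0.2],[2,-1.3,17.5,1.8,0.21],[2,-1.3,17.5,1.8,0.21]]' 25
python3 red.py n6 |head -1; python3 fit.py n5 n6|head -3; python3 frac2.py l72:-18.1 n6:-18.2
```

```text
time: 23.8
eef_pos: [0.4811, -0.0684, 0.2209]
ee_rot: [-0.997, 1.568, -0.762]
ft_force: [5.5, -9.0, -4.8]
finger_gap: 0.0079
23.8 [ 0.48110665 -0.06837644  0.22086186] [ 5.53 -8.96 -4.83] 0.007855113313614714
[314, 315, 316] free a,b,s [244.8  247.58   1.  ] c 246.19 s 0.88 red [91. 14. 15.] cost 53.0
   n5 edge 246.64 outer 250.55 s 1.04 W [177. 175. 156.] rim-band mm -1.71 cost 140.4
   n6 edge 246.26 outer 250.14 s 1.01 W [174. 173. 154.] rim-band mm -0.27 cost 165.6
l72 312 frac 0.489 [2.0, 2.0, 3.0, 32.0, 133.0, 241.0, 175.0, 74.0, 20.0, 4.0, 1.0, 5.0, 5.0, -2.0]
n6 312 frac 0.437 [1.0, 1.0, 5.0, 31.0, 129.0, 222.0, 151.0, 55.0, 12.0, 2.0, 2.0, 1.0, 2.0, 6.0]
l72 314 frac 0.533 [2.0, 3.0, -2.0, 10.0, 84.0, 183.0, 139.0, 61.0, 17.0, 2.0, -1.0, 3.0, -0.0, 4.0]
n6 314 frac 0.484 [3.0, 0.0, -0.0, 11.0, 85.0, 174.0, 121.0, 44.0, 12.0, 1.0, -0.0, 1.0, 3.0, 6.0]
```

```bash
python3 -m inch '[[2,0,2,0,0.02],[2,0,3,0.2,0.035],[6,0,3,0.2,0.035],[10.3,0,3,0.2,0.035],[10.3,0,3,0.2,0.035],[10.3,-5,3,0.2,0.035],[10.3,-13,3,0.2,0.035],[10.3,-22,3,0.2,0.035],[10.3,-32,3,0.2,0.035],[16,-38,3,0.2,0.035]]' 25
python3 - <<'E'
from lev import *
run('w12',.2095)
s=get_state(); M=R.from_euler('xyz',s['ee_rot']).as_matrix()
for t in ([.499,-.0512,.245],): print((M.T@(np.array(t)-s['eef_pos'])*1000).round(1))
E
python3 red.py n7 |head -1; python3 fit.py n6 n7|head -3
```

```text
time: 24.78
eef_pos: [0.4803, -0.0648, 0.2603]
ee_rot: [-0.211, 1.57, -0.011]
ft_force: [-0.7, -0.6, 0.3]
finger_gap: 0.0142
24.7833 [ 0.4803 -0.0648  0.2603] [-0.7 -0.6  0.3] 0.014155762921555645 yaw 11.48
blue [ 0.4747 -0.0698  0.2045]
0.48 105 -0.0698 -0.062 0.2091
0.49 91 -0.0676 -0.0604 0.2092
0.5 89 -0.0652 -0.0577 0.2092
0.51 85 -0.0638 -0.0556 0.2091
grey [ 0.4713 -0.0675  0.2047]
0.47 24 -0.0455 -0.0378 0.2085
0.48 52 -0.0415 -0.0358 0.2104
0.49 14 -0.0605 -0.0593 0.2069
0.5 8 -0.0662 -0.065 0.2071
[16.2  9.8 20.6]
24.8333 [ 0.48075619 -0.06488722  0.26114296] [1.24 0.37 0.95] 0.015472410393473192
[314, 315, 316] free a,b,s [244.8  247.58   1.  ] c 246.19 s 0.88 red [91. 14. 15.] cost 53.0
   n6 edge 246.26 outer 250.14 s 1.01 W [174. 173. 154.] rim-band mm -0.27 cost 165.6
   n7 edge 246.31 outer 250.15 s 1.03 W [176. 175. 156.] rim-band mm -0.45 cost 230.2
```

```bash
python3 -m inch '[[56,0,2,4,0.02],[56,0,5,9,0.05],[56,0,8,15,0.07],[56,1,10,20,0.09],[56,3,10,20.5,0.09],[56,5,10,20.5,0.09],[56,8,10,20.5,0.09],[56,11,10,20.5,0.09],[56,14,10,20.5,0.09],[56,15,10,20.5,0.09]]' 30
python3 - <<'E'
from h import *
s=get_state(); M=R.from_euler('xyz',s['ee_rot']).as_matrix()
print((M.T@(np.array([.499,-.0512,.2036])-s['eef_pos'])*1000).round(1),M[:,1])
c=capture('wrist'); save(c,'w13.png')
E
```

```text
time: 25.82
eef_pos: [0.4977, -0.0511, 0.2432]
ee_rot: [2.904, 1.57, 3.014]
ft_force: [0.1, 0.4, 0.1]
finger_gap: 0.0557
[39.6 -0.3  1.3] [-1.09980208e-01  9.93933763e-01  1.66887326e-04]
```

View pics/w13.png

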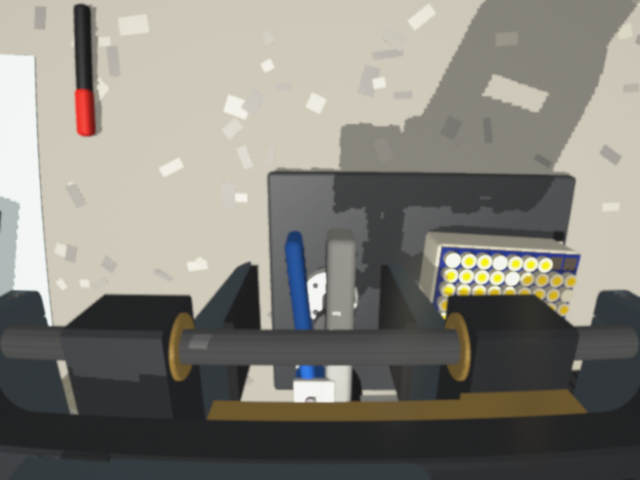

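```bash
python3 -m inch '[[56,4,0,1,0],[56,10,0,1,0],[56,17,0,1,0],[56,24,0,1,0],[54,31,0,1,0],[50,36,0,1,0],[46,39,0,1,0],[42,39.5,0,1,0],[38,39.5,0,1,0],[36,39.5,0,1,0]]' 30
python3 -m inch '[[34.5,0,0,0,0],[33,0,0.3,0,0],[31.5,0,1,0,0],[30,0,1.8,0,0],[28.5,0,2.5,0,0],[27,0,3.3,0,0],[25.5,0,4,0,0],[23,0,4.3,0,0],[20,0,4.3,0,0],[20,0,4.3,0,0]]' 32
python3 red.py n9 |head -1; python3 fit.py n7 n9|head -3
```

```text
time: 26.7
eef_pos: [0.4992, -0.0509, 0.2046]
ee_rot: [-0.244, 1.57, -0.134]
ft_force: [-0.5, -0.2, -0.5]
finger_gap: 0.0366
time: 27.53
eef_pos: [0.4986, -0.0464, 0.2044]
ee_rot: [1.292, 1.57, 1.401]
ft_force: [-0.4, 5.6, 1.3]
finger_gap: 0.0258
27.5333 [ 0.49858487 -0.04644062  0.20444496] [-0.35  5.6   1.25] 0.025802840444107203
[314, 315, 316] free a,b,s [244.8  247.58   1.  ] c 246.19 s 0.88 red [91. 14. 15.] cost 53.0
   n7 edge 246.31 outer 250.15 s 1.03 W [176. 175. 156.] rim-band mm -0.45 cost 230.2
   n9 edge 246.29 outer 250.24 s 1.01 W [175. 174. 156.] rim-band mm -0.4 cost 248.3
```

Run:
```python
from h import *
s=get_state(); print(s['time'],s['finger_gap'],s['ft_force'].round(1))
c=capture('wrist'); save(c,'w14.png')
```

```text
27.6833 0.025773674386275952 [-0.3  6.2  1.8]
```

View pics/w14.png

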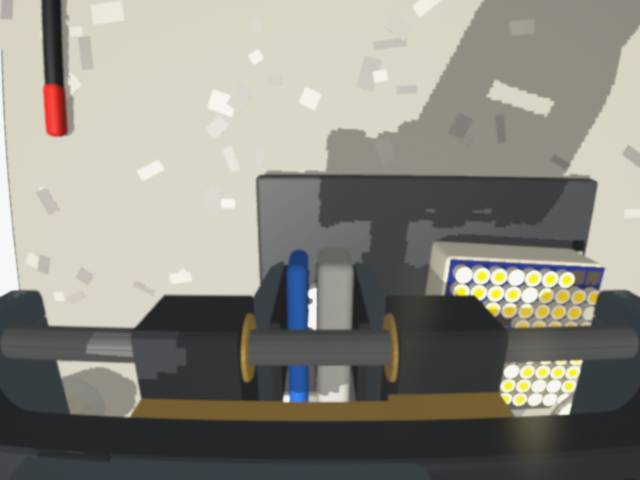

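View pics/n9.png

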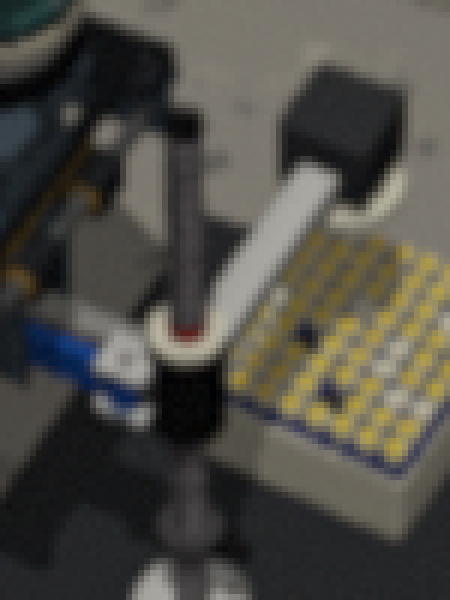

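The wrist picture shows the blue lever (u≈298) parallel to the grey bar (u≈335), with both between the pads. The scene picture shows the rim half-way up the red band (≈ 316, 246).

```bash
python3 -c "
from bench import *
print(sign_off(), get_state()['time'])"
```

```text
the job is handed in; nothing more can be done
the job is handed in; nothing more can be done
```

The job ended as asked, but not in one clean pass. The leg slipped about 6 mm during the first closing, and I had to correct it in a way the task did not describe.

**What I did**
- **Lift:** I gripped the bar and open lever together at 8 N and raised the leg about 72.5 mm to the mark, with the lever still open.
- **Slip:** When I started closing, my first opening target (55 mm) probably let the grip go slack. The leg sank about 6 mm before the cam bit, so the lever was clamped below the mark with its angle about 0.1 rad.
- **Failed fix:** I tried pulling the clamped leg up. It hardly moved, and the pads slid on the bar at about 16 N, so I stopped.
- **Correction:** I gripped the lever alone and swung it open to about 0.33 rad. I lifted the leg back to the mark by the lever only, not by bar and lever together, then swung the lever back to about 0.1 rad so that it clamped there. I then gripped bar and lever together again and squeezed the lever fully closed.

**Last checks, at 27.7 s**
- **Lever:** The jaw gap is 25.8 mm, against 26 mm expected for bar and closed lever. The wrist picture shows the lever parallel to the bar with both held between the pads.
- **Height:** One image fit puts the rim 0.4 mm below the band's centre. Just before the final squeeze, the two estimates from visible red tape put it about 0.2 and 0.8 mm above. Earlier rough estimates of the band's height differed by up to about 4 mm.
- **Forces:** The wrist force readings stayed far below the limits; the highest I saw was about 17 N.
- **Bystanders:** I touched nothing else that I could see. I did not re-measure the bystanders at the end.

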